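Set the punch in the disc cutter and hold the mallet ready for the blow

ROBOT

A 7-joint arm with a two-finger parallel gripper is mounted at the origin on the work surface. World frame = base frame: x ahead of the robot, y to its left, z up, the work surface at z = 0. Lengths are in mm, angles in rad, forces in N, time in s.
With the tool pointing down it reaches from about 425 to 875 mm from the base axis. Payload 4.7 kg.
Tool frame: the origin (TCP) lies at the very end of the fingers, on their centre line; the grasp point (between the pads) lies r.hold_point_z behind it (r.hold_point_z is the distance from the TCP to the grasp point, in mm); z points along the fingers, y is the line along which they close (so a half turn about z gives the same grasp; the last joint's range is limited). The gripper opens to 87 mm and grips with 3 to 60 N. Pads are 19 mm wide; open, the fingers measure 117 mm over their backs; the gripper's body (75 mm by 190 mm) begins 51 mm behind the grasp point.
Start: joints at [1.356, 0.321, -0.07, 1.45, 0.023, 1.371, -0.057], TCP at [147.404, -633.086, 222.587] pointing down, gripper open.
Joint ranges: [-2.86, 2.86], [-0.3, 2.09], [-1.38, 1.24], [0.06, 2.45], [-1.56, 4.7], [0.09, 2.05], [-2.69, 2.69]. Speed limits (rad/s): [2.57, 2.57, 3.14, 3.14, 3.14, 3.14, 3.14].

INTERFACE

Orientations are given as a rotation vector (axis times angle).
In Python, from workcell import status, capture, camera_model, finish_job, find_in, r gives the robot as it stands. The module is installed in compiled form; this text tells all that it offers.
- The arm moves only by the tool play_rows, never from a script. Its arguments are lists of equal length, an entry for each row: "grip": the opening, from 0 (shut) to 1 (fully open); "translation": the shift along the tool's x, y, z in m, a list of three; "twist": the turn, a rotation vector about the tool's x, y, z in rad, a list of three. A call has 1 to 20 rows; each row shifts and turns the commanded pose from where the row before left it, along the tool's axes as they then stand; what a row does not reach is not made up. A row lasts 1/10 s, in which the tool goes at most 50 mm and 8.59 degrees, less where a joint would pass 70% of its speed; a pose out of reach is approached as far as the arm can. A call with a gripper value outside its range is refused whole. The fingers move at their own pace and stop on an object; "grip_force" is the grip in N (left out, the last holds). Time passes only in rows, so rows that do not move let the fingers close. It gives the time, the measured TCP pose, the force, the opening and the grip force at its end, in the units of the state.
- status.read_state(): the state, without advancing time (a new reading comes with each control period).
- capture(name): name is "scene" or "side" or "wrist"; returns (picture, depth): 480x640x3 uint8, red, green, blue; 480x640 float32, mm along the optical axis (not along the pixel's ray), 0 where there is no reading.
- camera_model(name): a dict with "intrinsics" (3x3 intrinsics, pixels), "world_from_camera" (4x4, takes a point from camera to world coordinates). Camera axes: x right, y down, z forward; pixel columns grow to the right and rows downward; lengths in mm; the calibration is good to about 2 mm. A picture is of the moment at which its call begins: read the wrist's pose just before it. camera_model takes no time and is no camera call; for the wrist camera it gives the pose at the moment of the call.
- finish_job(): hands the job in; it is judged then, once.
Trained networks look in the newest picture that a camera, given by its name, has taken for a name from the list of things; names that differ only in an ending like _2 or _b are one class to them, and where a whole thing is asked for, a point or a joint stands for the part that bears it (a point fixed in the world has none). Each returns a list of dicts, best first, with "confidence" (0 to 1); they miss things now and then, are a little off and sometimes report something else, mostly with a low value. They report only what shows in the picture. A call takes as long as a camera call. They do not tell look-alikes from the thing itself.
- find_in(label, camera): "pixel" ([row, column] in pixels, amid what is visible of it).
The state is a dict: "time_s": time; "joints": joint angles; "qd": joint speeds; "tau": joint torques, N m; "ee_pos": TCP position; "tcp_rot": TCP orientation; "wrist_force": force on the tool from outside, world axes, zero at the start; "moment": the same for the moment, N m; "grip_width": finger opening in mm; "finger_force": force on a finger pad.
Only numpy, scipy, OpenCV 4.12 (cv2) and the standard library are available. Lean on these libraries where they do the work, as an engineer would, in place of code of your own. Each camera call takes 0.05 s, during which the arm holds its last target. There are 200 camera calls.

TASK

Take the thickest of the three steel punches out of its wooden stand, slide it into the largest hole of the disc cutter, all the way down onto the brass strip, and let go of it. Then pick up the brass mallet, carry it over the clutter and hold it still with its lower face level and centred about 10 mm above the top of the punch, ready for the blow; the job finishes with the gripper still holding the mallet there, not touching the punch. Never bump the punch or the cutter with the mallet, and leave everything else on the bench where it stands.

Things in the scene. Friction and masses are not known exactly. Their poses are not given: they have to be found in the camera images.
- punch_large: The thickest of three plain steel punches: an upright cylinder 20 mm in diameter and 66 mm long, about 160 g, its foot chamfered 1 mm. Origin at the centre of its foot, z up along it. It starts in one of the three sockets of the wooden stand, foot 10 mm above the bench, so 50 mm of it stand out above the stand.
- punch_head (a point): Centre of the flat top end of the thickest punch, 66 mm above its foot.
- punch_medium: The middle punch, 16 mm in diameter, 66 mm long, in another socket of the stand; it stays there.
- punch_small: The thinnest punch, 12 mm in diameter, 66 mm long, in the third socket of the stand; it stays there.
- stand: Wooden block, 50 (x) by 124 (y) by 26 mm high, fixed to the bench. Origin at the centre of its underside. Three equal sockets, 22 mm wide and 16 mm deep, in a row along its y axis, 37 mm apart, the middle one at its centre; which punch is in which socket changes.
- cutter: Disc cutter, fixed, on the left or right: two steel plates 70 (x) by 130 (y) mm with a 1.5 mm slot between; flat top 47.5 mm above the bench, 3 mm screw heads at the corners. Origin: centre of underside, z up. Three upright holes in a row along y: largest at y = +24 mm, 16 mm one at -10, 12 mm one at -38. A brass strip 32 mm wide in the slot under the largest hole sticks out 40 mm each way in x.
- cutter_hole (a point): Centre of the mouth of the largest hole, in the plane of the cutter's top. The hole is 21.6 mm wide with a 1.6 mm chamfer and 24 mm deep down to the brass strip; the seated punch stands 42 mm out of it, its top 89.5 mm above the bench. Its axes are those of the cutter.
- mallet: Brass mallet, about 0.54 kg, standing face down on the other side from the cutter. Head: upright cylinder 38 mm across, 55 mm high; origin at the centre of its lower face, z up. The level wooden handle runs along -x, its axis 27.5 mm above the face, 18 mm wide (y), 22 mm high (last 40 mm: 21 by 25), ending 148 mm from the head's axis. Centre of mass about 6 mm from that axis, towards the handle.
- block: White firing block, two boards, 100 (x) by 136 (y) by 40 mm high, fixed to the bench behind the stand. Origin at the centre of its underside.
- brooch: Flower-shaped silver brooch, 57 mm across and 9 mm high, lying on the firing block. Origin at the centre of its underside.
- jar: Amber glass jar with a metal cap, 48 mm in diameter, 85 mm high, standing beyond the firing block. Origin at the centre of its underside.
- tin: Round aluminium tin, 44 mm in diameter, 22 mm high, on the bench to the left. Origin at the centre of its underside.
- cup: Small white ceramic cup, 48 mm in diameter, 45 mm high, on the left. Origin at the centre of its underside.
- scraper: Jeweller's scraper, 172 mm long: dark wooden handle 18 mm thick (towards -x) and a narrow steel blade, lying on the bench to the right. Origin on its underside, at the ferrule.
Not all that is in view belongs to the job. Leave any red or turquoise look-alike of the mallet alone.

How it is judged:
By the outcome, as a careful person would: the job done as asked, in the order asked, and still so for the second after the job is handed in, while the arm keeps its last pose, push and grip.
It also fails if it takes over 69 s, if anything falls off the work surface, if the arm or the gripper's body presses on something with over 40 N, if the wrist force passes 120 N, or if a joint passes its speed limit or range.

## Working session

There is one attempt and no reset: what is moved stays moved. The work goes in short steps, Python scripts to look and compute and a tool call to move; the robot and the scene stay as the last step left them, time stands still between calls to the robot, and variables do not carry over. Pictures are saved under pics/ and viewed, at most 10 in all, crops included, and the job is handed in when it is done.

Besides the shell and the picture viewer there is one more tool, called after "Emit:" in YAML: its name, and indented under it one key for each argument. play_rows: Moves the arm, as the interface text tells. Its arguments: {"type":"object","properties":{"grip":{"type":"array","items":{"type":"number"}},"translation":{"type":"array","items":{"type":"array","items":{"type":"number"}}},"twist":{"type":"array","items":{"type":"array","items":{"type":"number"}}},"grip_force":{"type":"number"}},"required":["grip","translation","twist"]}

```bash
mkdir -p pics; cat > h.py <<'E'
import numpy as np, cv2
from scipy.spatial.transform import Rotation as R
from workcell import status, capture, camera_model, finish_job, find_in, r
def cloud(cam):
    img,d=capture(cam); m=camera_model(cam); K=np.array(m["intrinsics"]);T=np.array(m["world_from_camera"])
    v,u=np.mgrid[0:480,0:640]
    P=np.stack([(u-K[0,2])/K[0,0]*d,(v-K[1,2])/K[1,1]*d,d],-1)@T[:3,:3].T+T[:3,3]
    P[d==0]=np.nan
    return img,P
def save(n,img): cv2.imwrite(f"pics/{n}.png",img[:,:,::-1])
E
python3 - <<'E'
from h import *
s=status.read_state();print({k:np.round(v,3).tolist() for k,v in s.items()},r.hold_point_z)
for c in ["scene","side"]:
    img,P=cloud(c);save(c,img);np.savez(c,img=img,P=P)
    print(c,np.round(camera_model(c)["world_from_camera"],2).tolist())
    for n in ["punch_large","punch_medium","punch_small","punch_head","stand","cutter","cutter_hole","mallet"]:
        for q in find_in(n,c)[:3]:
            a,b=map(int,q["pixel"]);print(n,(a,b),round(q["confidence"],2),np.round(P[a,b],0))
E
```

```text
{'time_s': 0.0, 'joints': [1.356, 0.322, -0.07, 1.452, 0.023, 1.371, -0.057], 'qd': [-0.001, -0.001, 0.002, 0.0, 0.0, 0.002, -0.0], 'tau': [0.0, -49.128, -0.404, -31.253, -0.064, 0.044, 0.0], 'ee_pos': [147.229, -632.542, 221.461], 'tcp_rot': [-3.119, -0.358, 0.001], 'wrist_force': [-0.167, -0.29, 0.045], 'moment': [0.012, 0.036, -0.0], 'finger_force': 0.0, 'grip_width': 87.134} 18.700000000000003
scene [[-0.33, 0.66, -0.68, 1184.38], [0.94, 0.24, -0.23, 223.6], [0.01, -0.72, -0.7, 775.8], [0.0, 0.0, 0.0, 1.0]]
punch_large (246, 309) 0.75 [501. -19.  49.]
punch_medium (249, 325) 0.57 [505.  21.  57.]
punch_small (250, 341) 0.67 [504.  57.  65.]
punch_head (245, 308) 0.77 [501. -21.  51.]
stand (267, 327) 0.69 [522.  32.  18.]
cutter (241, 212) 0.61 [ 562. -233.   48.]
cutter_hole (237, 210) 0.65 [ 551. -245.   46.]
cutter_hole (250, 325) 0.44 [501.  19.  49.]
mallet (193, 284) 0.96 [ 321. -154.   31.]
mallet (239, 472) 0.89 [356. 328.  55.]
mallet (299, 429) 0.84 [565. 262.  55.]
side [[-0.77, -0.47, 0.43, 29.94], [-0.64, 0.58, -0.5, 573.67], [-0.02, -0.66, -0.75, 965.57], [0.0, 0.0, 0.0, 1.0]]
punch_large (250, 345) 0.49 [483. -13.  62.]
punch_medium (257, 332) 0.49 [489.  24.  69.]
punch_head (249, 346) 0.75 [481. -15.  65.]
stand (273, 326) 0.98 [495.  39.  22.]
cutter (190, 387) 0.74 [ 532. -244.   40.]
cutter_hole (194, 387) 0.98 [ 531. -244.   27.]
mallet (428, 303) 0.95 [302. 333.  37.]
mallet (336, 242) 0.8 [519. 271.  33.]
mallet (338, 365) 0.63 [326. 121.  36.]
```

View pics/scene.png

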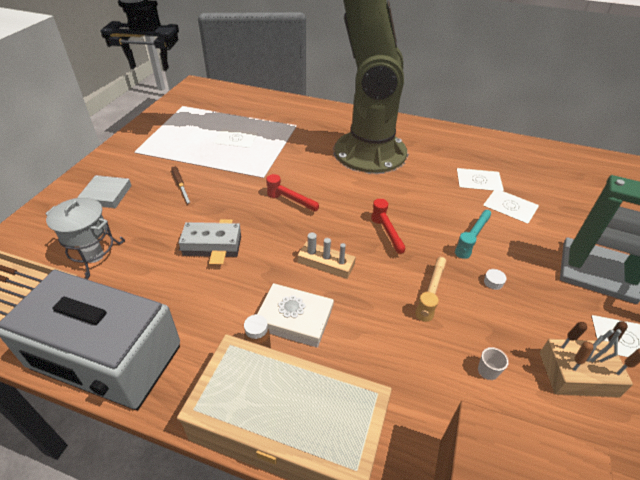

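View pics/side.png

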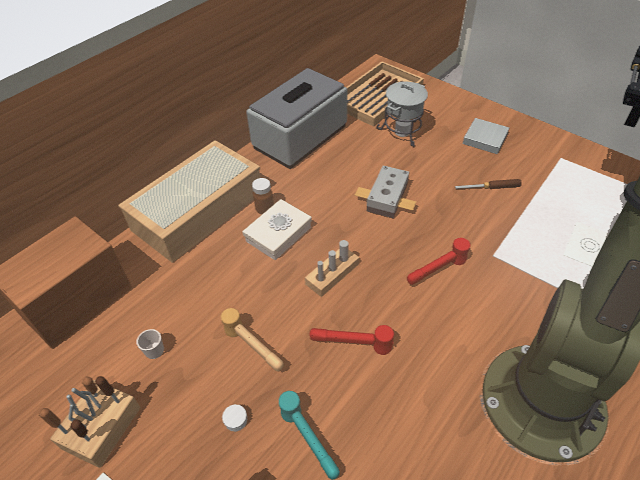

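The scene view shows the brass mallet with its head at about (303,428) and its handle reaching up to (262,441). The look-alikes are red at (185,273), red at (208,381) and turquoise at (243,466), so I'm leaving those alone. Punches stand at (243,311), (247,327) and (252,342), with the leftmost looking thickest. The cutter's largest hole is near (238,192–235). Next I'll measure from the point clouds and check with a close crop.

```bash
python3 - <<'E'
from h import *
from scipy import ndimage as nd
D={c:np.load(c+".npz") for c in["scene","side"]}
for c in D:
    P=D[c]["P"];x,y,z=P[...,0],P[...,1],P[...,2]
    m=(x>450)&(x<550)&(y>-70)&(y<100)&(z>66)&(z<82)
    L,n=nd.label(m)
    for i in range(1,n+1):
        q=P[L==i]
        if len(q)>8: print(c,"punch",len(q),q.mean(0).round(1),np.ptp(q,axis=0).round(1))
    m=(x>450)&(x<640)&(y>-340)&(y<-160)&(abs(z-47.5)<3)
    rect=cv2.minAreaRect(P[m][:,:2].astype(np.float32));print(c,"cutter",m.sum(),rect,np.median(z[m]))
    m=(x>380)&(x<620)&(y>190)&(y<320)
    q=P[m&(abs(z-55)<4)];print(c,"head",len(q),q.mean(0).round(1),cv2.minEnclosingCircle(q[:,:2].astype(np.float32)))
    q=P[m&(z>34)&(z<43)&(x<560)];print(c,"handle",len(q),q.mean(0).round(1),cv2.fitLine(q[:,:2].astype(np.float32),cv2.DIST_HUBER,0,.01,.01).ravel())
a=D["scene"]["img"][215:290,290:370];b=D["scene"]["img"][205:280,170:250]
s=D["side"]["img"][150:225,355:435];t=D["side"]["img"][230:305,295:375]
save("crop",np.hstack([cv2.resize(np.vstack([a,b]),None,fx=4,fy=4,interpolation=2),cv2.resize(np.vstack([t,s]),None,fx=4,fy=4,interpolation=2)]))
E
```

```text
scene punch 65 [495.7 -15.2  73.5] [19.9 18.7 11.7]
scene punch 46 [497.7  21.5  72.9] [20.1 14.8 10.6]
scene punch 29 [500.6  57.9  72.9] [15.6 10.5 10.8]
scene cutter 999 ((540.215087890625, -253.00067138671875), (74.73841094970703, 130.699462890625), 18.533315658569336) 46.51763505917813
scene head 223 [565.4 261.4  53.7] ((564.580810546875, 261.1243591308594), 19.633939743041992)
scene handle 286 [476.1 267.8  37.1] [ 9.9760014e-01 -6.9238044e-02  4.7718878e+02  2.6762820e+02]
side punch 73 [488.5 -16.1  74.3] [21.3 21.3 12.8]
side punch 51 [491.6  20.4  74.1] [14.5 16.3 12.4]
side punch 33 [494.3  57.2  73. ] [11.4 13.3 12. ]
side cutter 875 ((535.937255859375, -254.68386840820312), (70.9455337524414, 135.43910217285156), 18.900115966796875) 47.13005739078733
side head 234 [560.1 260.4  54.4] ((561.4443359375, 260.7490539550781), 19.27936363220215)
side handle 505 [479.4 266.5  37.4] [ 9.9791867e-01 -6.4484723e-02  4.7783456e+02  2.6686673e+02]
```

View pics/crop.png

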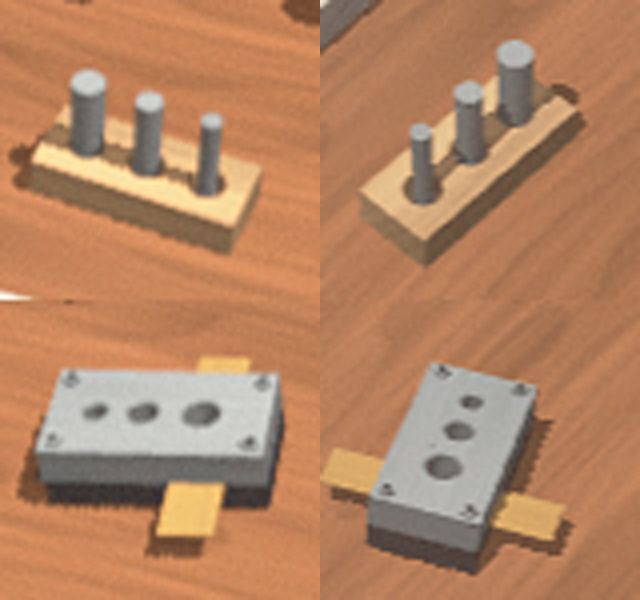

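The crops confirm it: the thickest punch is the one at scene (243,311), world about (491,-16), and the cutter's largest hole is at scene (233,220), around (530,-231). First I'll go above the cutter for a close look.

```bash
cat >> h.py <<'E'
def go(x,y,z,yaw):
    "tool-frame shift (m) and total yaw twist to reach tool-down pose"
    s=status.read_state();A=R.from_rotvec(s["tcp_rot"]);p=np.array(s["ee_pos"])
    B=R.from_euler("z",yaw)*R.from_euler("x",np.pi)
    print("t",round(float(s["time_s"]),2),"shift mm",A.inv().apply(np.array([x,y,z])-p).round(1),"twist",(A.inv()*B).as_rotvec().round(3),"yaw",round(np.arctan2(*A.as_matrix()[[1,0],0]),3),"j",np.round(s["joints"],2),"p",p.round(1))
E
python3 - <<'E'
from h import *
T=np.array(camera_model("wrist")["world_from_camera"]);s=status.read_state()
A=R.from_rotvec(s["tcp_rot"]).as_matrix();print((A.T@(T[:3,3]-s["ee_pos"])).round(1),(A.T@T[:3,:3]).round(2).tolist(),np.round(camera_model("wrist")["intrinsics"],1).tolist())
go(530,-231,222,1.16)
E
```

```text
[ 6.450e+01  1.000e-01 -1.628e+02] [[-0.0, -0.97, -0.24], [1.0, -0.0, -0.0], [0.0, -0.24, 0.97]] [[390.5, 0.0, 316.4], [0.0, 390.5, 242.5], [0.0, 0.0, 1.0]]
t 0.9 shift mm [ 463.8 -304.9    0.5] twist [ 0.     0.    -0.931] yaw 0.229 j [ 1.36  0.32 -0.07  1.45  0.02  1.37 -0.06] p [ 147.4 -633.1  222.6]
```

Emit:
play_rows:
  grip: [0.6,0.6,0.6,0.6,0.6,0.6,0.6,0.6,0.6,0.6,0.6,0.6,0.6,0.6,0.6,0.6,0.6,0.6,0.6,0.6]
  translation:
    - [0.0357,-0.0235,0]
    - [0.0357,-0.0235,0]
    - [0.0357,-0.0235,0]
    - [0.0357,-0.0235,0]
    - [0.0357,-0.0235,0]
    - [0.0357,-0.0235,0]
    - [0.0357,-0.0235,0]
    - [0.0357,-0.0235,0]
    - [0.0357,-0.0235,0]
    - [0.0357,-0.0235,0]
    - [0.0357,-0.0235,0]
    - [0.0357,-0.0235,0]
    - [0.0357,-0.0235,0]
    - [0,0,0]
    - [0,0,0]
    - [0,0,0]
    - [0,0,0]
    - [0,0,0]
    - [0,0,0]
    - [0,0,0]
  twist:
    - [0,0,0]
    - [0,0,0]
    - [0,0,0]
    - [0,0,0]
    - [0,0,0]
    - [0,0,0]
    - [0,0,0]
    - [0,0,0]
    - [0,0,0]
    - [0,0,0]
    - [0,0,0]
    - [0,0,0]
    - [0,0,0]
    - [0,0,-0.133]
    - [0,0,-0.133]
    - [0,0,-0.133]
    - [0,0,-0.133]
    - [0,0,-0.133]
    - [0,0,-0.133]
    - [0,0,-0.133]

```text
time_s: 2.9
ee_pos: [530.1, -230.3, 222.7]
tcp_rot: [2.623, 1.728, -0.0]
wrist_force: [-0.3, 0.2, -0.5]
grip_width: 52.1
finger_force: 0.0
```

Emit:
play_rows:
  grip: [0.6,0.6,0.6]
  translation:
    - [0,0,0]
    - [0,0,0]
    - [0,0,0]
  twist:
    - [0,0,0]
    - [0,0,0]
    - [0,0,0]

```text
time_s: 3.2
ee_pos: [530.1, -230.3, 222.6]
tcp_rot: [2.63, 1.718, -0.0]
wrist_force: [-0.7, 0.3, 0.2]
grip_width: 52.1
finger_force: 0.0
```

```bash
python3 - <<'E'
from h import *
go(530,-231,222,1.16)
img,P=cloud("wrist");save("w1",img);np.savez("w1",img=img,P=P)
for n in ["cutter_hole","cutter"]:
    for q in find_in(n,"wrist")[:3]:
        a,b=map(int,q["pixel"]);print(n,(a,b),round(q["confidence"],2),np.round(P[a,b],0))
x,y,z=P[...,0],P[...,1],P[...,2]
m=(x>450)&(x<640)&(y>-340)&(y<-160)&(abs(z-47.5)<2);print(m.sum(),np.median(z[m]),cv2.minAreaRect(P[m][:,:2].astype(np.float32)))
print(np.median(z[(abs(z)<8)]))
E
```

```text
t 3.2 shift mm [-0.6  0.2  0.6] twist [ 0.     0.    -0.002] yaw 1.158 j [ 0.84  0.21 -0.55  1.62  0.11  1.34 -0.13] p [ 530.1 -230.3  222.6]
cutter_hole (234, 330) 0.97 [ 535. -245.   48.]
cutter (235, 333) 0.91 [ 538. -247.   48.]
9165 48.03657789650924 ((535.9583129882812, -254.39443969726562), (70.145751953125, 130.19647216796875), 18.584680557250977)
0.5907530121649245
```

View pics/w1.png

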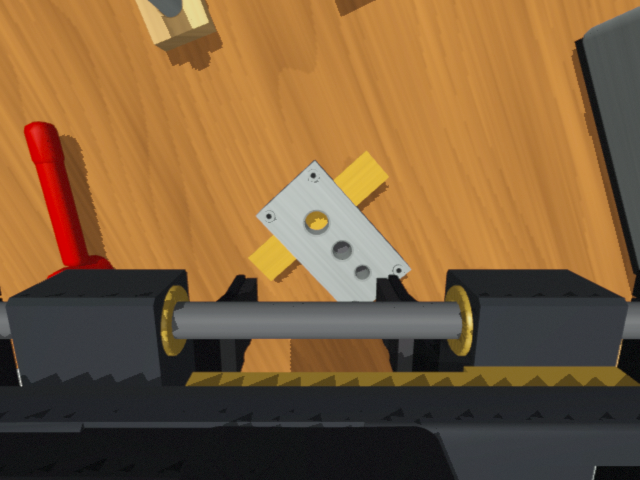

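The wrist view shows the cutter, with the largest hole at about (221,317) and brass visible at its bottom. I'll fit the rim circle, rectified onto the top plane.

```bash
cat >> h.py <<'E'
def ortho(img,x0,y0,z,cam="wrist",half=40,s=5):
    "rectified view of plane z: col=+x, row=+y, s px/mm"
    m=camera_model(cam);K=np.array(m["intrinsics"]);T=np.linalg.inv(np.array(m["world_from_camera"]))
    H=K@np.column_stack([T[:3,0],T[:3,1],T[:3,2]*z+T[:3,3]])
    G=H@np.array([[1/s,0,x0-half],[0,1/s,y0-half],[0,0,1]])
    return cv2.warpPerspective(img,G,(2*half*s,2*half*s),flags=cv2.INTER_LINEAR|cv2.WARP_INVERSE_MAP)
E
python3 - <<'E'
from h import *
D=np.load("w1.npz");P=D["P"];z=P[...,2]
o=ortho(D["img"],530,-231,47.5,half=25,s=10);g=cv2.cvtColor(o,cv2.COLOR_RGB2GRAY)
c=cv2.HoughCircles(cv2.GaussianBlur(g,(0,0),5),cv2.HOUGH_GRADIENT,1,500,param1=60,param2=12,minRadius=90,maxRadius=135)
print(c)
if c is not None:
    u,v,rr=c[0,0];print("hole",530-25+u/10,-231-25+v/10,rr/10)
    cv2.circle(o,(int(u),int(v)),int(rr),(255,0,0),1)
save("hole",o)
a=np.radians(18.6);print("rect est",535.96-24*np.sin(a),-254.39+24*np.cos(a))
E
```

```text
None
rect est 528.3049765768463 -231.64355815976992
```

View pics/hole.png

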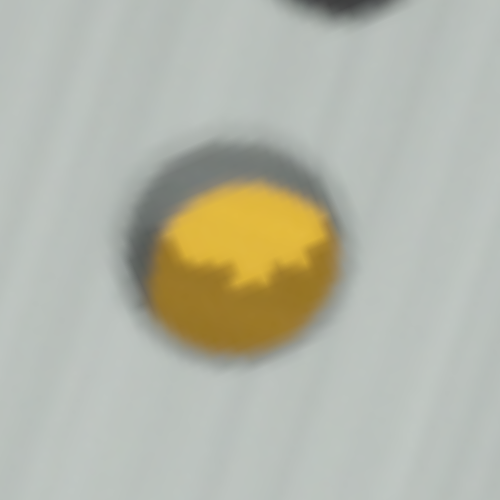

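The rectified view puts the hole centre at about (237,250) px, which is world (528.6,-231.2). The plate rectangle agrees. Now over to the punch.

```bash
python3 - <<'E'
from h import *
go(490,-16,200,1.495)
E
```

```text
t 3.35 shift mm [ 180.3 -122.6   22.5] twist [ 0.     0.    -0.336] yaw 1.159 j [ 0.84  0.21 -0.55  1.62  0.11  1.34 -0.13] p [ 530.1 -230.2  222.6]
```

Emit:
play_rows:
  grip: [0.6,0.6,0.6,0.6,0.6,0.6,0.6,0.6,0.6,0.6,0.6]
  translation:
    - [0.03,-0.0204,0.004]
    - [0.03,-0.0204,0.004]
    - [0.03,-0.0204,0.004]
    - [0.03,-0.0204,0.004]
    - [0.03,-0.0204,0.004]
    - [0.03,-0.0204,0.0025]
    - [0,0,0]
    - [0,0,0]
    - [0,0,0]
    - [0,0,0]
    - [0,0,0]
  twist:
    - [0,0,0]
    - [0,0,0]
    - [0,0,0]
    - [0,0,0]
    - [0,0,0]
    - [0,0,0]
    - [0,0,-0.112]
    - [0,0,-0.112]
    - [0,0,-0.112]
    - [0,0,0]
    - [0,0,0]

```text
time_s: 4.45
ee_pos: [489.8, -16.4, 200.1]
tcp_rot: [2.306, 2.133, 0.0]
wrist_force: [-0.6, 0.2, -0.6]
grip_width: 52.1
finger_force: 0.0
```

```bash
python3 - <<'E'
from h import *
go(490,-16,200,1.495)
img,P=cloud("wrist");np.savez("w2",img=img,P=P)
x,y,z=P[...,0],P[...,1],P[...,2]
from scipy import ndimage as nd
L,n=nd.label((abs(z-76)<3)&(abs(x-490)<40))
for i in range(1,n+1):
    q=P[L==i]
    if len(q)>30: print(len(q),q.mean(0).round(1),cv2.minEnclosingCircle(q[:,:2].astype(np.float32)))
o=np.hstack([ortho(img,490,-16,76,half=25,s=8),cv2.resize(img,(533,400))]);save("p2",o)
E
```

```text
t 4.45 shift mm [0.4 0.1 0.1] twist [ 0.     0.    -0.002] yaw 1.493 j [ 0.68  0.02 -0.71  1.85  0.02  1.28 -0.11] p [489.8 -16.4 200.1]
229 [494.7  56.6  76.5] ((494.6428527832031, 56.53794860839844), 5.859258651733398)
364 [492.2  19.8  76.5] ((492.0950927734375, 19.637248992919922), 7.933374881744385)
543 [489.7 -16.8  76.5] ((489.5638732910156, -17.214080810546875), 10.02513599395752)
```

View pics/p2.png

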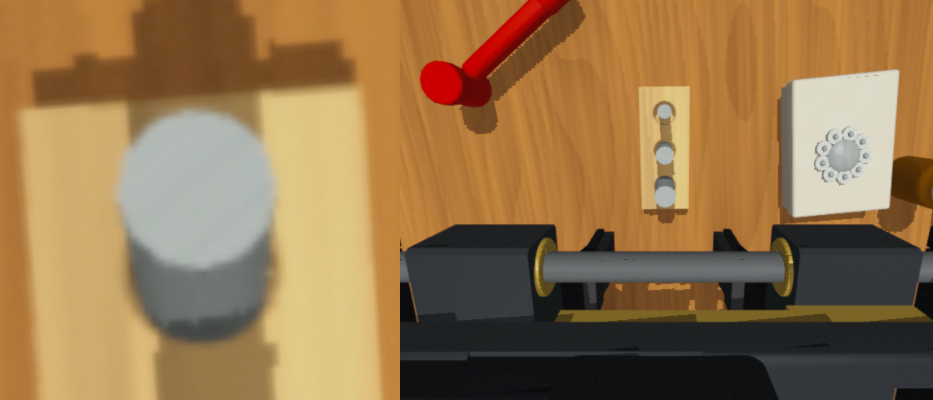

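The three tops measure 20, 16 and 12 mm across. The thick one is nearest the gripper, at (489.7,-17.1), so I'll descend and grip it.

Emit:
play_rows:
  grip: [0.6,0.6,0.6,0.6,0.6,0.6,0.6,0.6,0.6,0.2,0.2,0.2,0.2,0.2,0.2,0.2]
  translation:
    - [-0.0007,0,0.025]
    - [0,0,0.025]
    - [0,0,0.025]
    - [0,0,0.025]
    - [0,0,0.025]
    - [0,0,0.016]
    - [0,0,0.01]
    - [0,0,0.006]
    - [0,0,0]
    - [0,0,0]
    - [0,0,0]
    - [0,0,0]
    - [0,0,0]
    - [0,0,0]
    - [0,0,0]
    - [0,0,0]
  twist:
    - [0,0,0]
    - [0,0,0]
    - [0,0,0]
    - [0,0,0]
    - [0,0,0]
    - [0,0,0]
    - [0,0,0]
    - [0,0,0]
    - [0,0,0]
    - [0,0,0]
    - [0,0,0]
    - [0,0,0]
    - [0,0,0]
    - [0,0,0]
    - [0,0,0]
    - [0,0,0]
  grip_force: 25

```text
time_s: 6.1
ee_pos: [490.0, -17.1, 43.2]
tcp_rot: [2.303, 2.136, 0.0]
wrist_force: [1.1, -0.3, 0.9]
grip_width: 19.3
finger_force: 24.9
```

Emit:
play_rows:
  grip: [0.2,0.2,0.2,0.2,0.2,0.2,0.2,0.2]
  translation:
    - [0,0,-0.005]
    - [0,0,-0.01]
    - [0,0,-0.02]
    - [0,0,-0.025]
    - [0,0,-0.025]
    - [0,0,-0.02]
    - [0,0,0]
    - [0,0,0]
  twist:
    - [0,0,0]
    - [0,0,0]
    - [0,0,0]
    - [0,0,0]
    - [0,0,0]
    - [0,0,0]
    - [0,0,0]
    - [0,0,0]

```text
time_s: 6.9
ee_pos: [489.4, -17.1, 148.0]
tcp_rot: [2.303, 2.136, -0.001]
wrist_force: [0.3, 0.4, -2.6]
grip_width: 19.4
finger_force: 24.9
```

```bash
python3 - <<'E'
from h import *
s=status.read_state();print(s["grip_width"],s["wrist_force"])
go(528.6,-231.3,120,1.16)
E
```

```text
19.404432429387512 [ 0.26731454  0.37082309 -2.57729602]
t 6.9 shift mm [-210.6   55.1   28.1] twist [-0.     0.001  0.336] yaw 1.496 j [ 0.68  0.07 -0.72  1.91  0.05  1.17 -0.13] p [489.4 -17.1 148. ]
```

Emit:
play_rows:
  grip: [0.2,0.2,0.2,0.2,0.2,0.2,0.2,0.2,0.2,0.2,0.2,0.2,0.2,0.2]
  translation:
    - [-0.02,0.0052,0]
    - [-0.03,0.0079,0.004]
    - [-0.03,0.0079,0.005]
    - [-0.03,0.0079,0.005]
    - [-0.03,0.0079,0.005]
    - [-0.03,0.0079,0.005]
    - [-0.0253,0.0065,0.004]
    - [-0.0153,0.0039,0]
    - [0,0,0]
    - [0,0,0]
    - [0,0,0]
    - [0,0,0]
    - [0,0,0]
    - [0,0,0]
  twist:
    - [0,0,0]
    - [0,0,0]
    - [0,0,0]
    - [0,0,0]
    - [0,0,0]
    - [0,0,0]
    - [0,0,0]
    - [0,0,0]
    - [0,0,0.112]
    - [0,0,0.112]
    - [0,0,0.112]
    - [0,0,0]
    - [0,0,0]
    - [0,0,0]

```text
time_s: 8.3
ee_pos: [528.7, -230.7, 119.7]
tcp_rot: [-2.625, -1.724, 0.001]
wrist_force: [-0.5, 0.8, -2.1]
grip_width: 19.3
finger_force: 24.9
```

```bash
python3 - <<'E'
from h import *
go(528.6,-231.3,120,1.16)
img,P=cloud("wrist");
i2,P2=cloud("scene");x,y,z=P2[...,0],P2[...,1],P2[...,2]
save("w3",np.hstack([cv2.resize(img[150:350,220:420],(400,400)),cv2.resize(i2[190:270,170:250],(400,400))]))
E
```

```text
t 8.3 shift mm [-0.6  0.1 -0.3] twist [-0.001 -0.     0.002] yaw 1.162 j [ 0.81  0.28 -0.51  1.75  0.15  1.15 -0.16] p [ 528.7 -230.7  119.7]
```

View pics/w3.png

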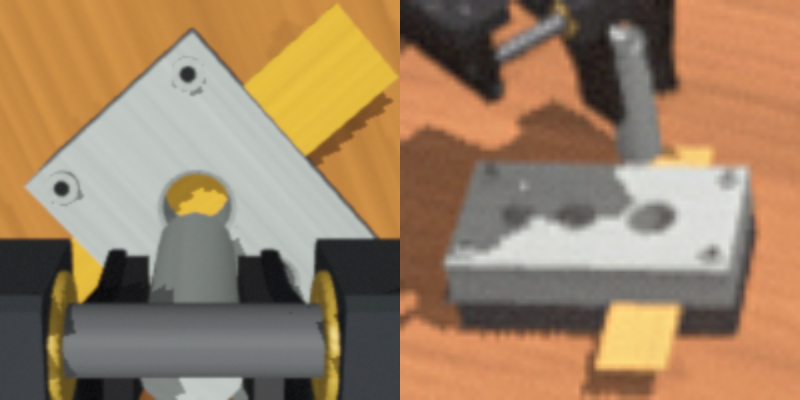

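The wrist crop shows the foot just in front of the hole, with the hole's centre at crop (200,197). I'll check the alignment across the closing axis numerically.

```bash
python3 - <<'E'
from h import *
s=status.read_state();A=R.from_rotvec(s["tcp_rot"]).as_matrix();p=np.array(s["ee_pos"])
img,P=cloud("wrist")
Q=(P-p)@A   # tool frame
z=P[...,2]
# punch: in tool frame points within 15mm, z tool 5..32
m=(abs(Q[...,1])<14)&(abs(Q[...,0])<20)&(Q[...,2]>5)&(Q[...,2]<33)
for lo in range(5,33,7):
    q=Q[m&(Q[...,2]>lo)&(Q[...,2]<lo+7)]
    if len(q): print(lo,len(q),q[:,1].min().round(1),q[:,1].max().round(1),"front x",np.percentile(q[:,0],98).round(1))
o=ortho(img,528.6,-231.3,47.5,half=25,s=10)
# rectified in tool-aligned axes: sample gray along tool y at several tool x
g=cv2.cvtColor(o,cv2.COLOR_RGB2GRAY).astype(float)
for tx in range(0,13,2):
    t=np.arange(-16,16.01,.2);w=p[:2]+np.outer(np.full_like(t,tx),A[:2,0])+np.outer(t,A[:2,1])
    u=(w[:,0]-528.6+25)*10;v=(w[:,1]+231.3+25)*10
    pr=cv2.remap(g.astype(np.float32),u.astype(np.float32)[None],v.astype(np.float32)[None],1)[0]
    d=np.diff(cv2.GaussianBlur(pr[None],(0,0),2)[0]);n=len(d)//2
    print(tx,"edges",t[:n][d[:n].argmin()].round(1),t[n:-1][d[n:].argmax()].round(1))
t=np.arange(5,20,.2);w=p[:2]+np.outer(t,A[:2,0])
pr=cv2.remap(g.astype(np.float32),((w[:,0]-503.6)*10).astype(np.float32)[None],((w[:,1]+256.3)*10).astype(np.float32)[None],1)[0]
print("far rim x",t[np.diff(pr).argmax()],pr[::5].round())
E
```

```text
5 183 -10.8 9.1 front x 9.3
12 162 -10.6 9.0 front x 9.4
19 143 -10.2 9.3 front x 9.3
26 114 -10.5 9.1 front x 9.5
0 edges -11.0 10.2
2 edges -10.8 10.2
4 edges -11.6 9.6
6 edges -10.4 9.8
8 edges -8.8 8.0
10 edges -6.0 5.0
12 edges -1.6 5.6
far rim x 11.000000000000005 [156. 125. 124. 125. 124. 133. 160. 191. 195. 195. 195. 193. 192. 193.
 195.]
```

The punch and hole are aligned to within about 0.3 mm. Descending to just inside the mouth.

Emit:
play_rows:
  grip: [0.2,0.2,0.2,0.2,0.2,0.2,0.2,0.2,0.2]
  translation:
    - [0,0.0002,0.01]
    - [0,0,0.015]
    - [0,0,0.01]
    - [0,0,0.003]
    - [0,0,0.002]
    - [0,0,0.002]
    - [0,0,0.002]
    - [0,0,0]
    - [0,0,0]
  twist:
    - [0,0,0]
    - [0,0,0]
    - [0,0,0]
    - [0,0,0]
    - [0,0,0]
    - [0,0,0]
    - [0,0,0]
    - [0,0,0]
    - [0,0,0]

```text
time_s: 9.35
ee_pos: [529.2, -231.3, 76.2]
tcp_rot: [2.628, 1.721, 0.0]
wrist_force: [0.1, 0.0, -1.0]
grip_width: 19.4
finger_force: 24.9
```

Emit:
play_rows:
  grip: [0.2,0.2,0.2,0.2,0.2,0.2,0.2,0.2,0.2,0.2]
  translation:
    - [0,0,0.003]
    - [0,0,0.003]
    - [0,0,0.003]
    - [0,0,0.003]
    - [0,0,0.003]
    - [0,0,0.0015]
    - [0,0,0.001]
    - [0,0,0.001]
    - [0,0,0]
    - [0,0,0]
  twist:
    - [0,0,0]
    - [0,0,0]
    - [0,0,0]
    - [0,0,0]
    - [0,0,0]
    - [0,0,0]
    - [0,0,0]
    - [0,0,0]
    - [0,0,0]
    - [0,0,0]

```text
time_s: 10.35
ee_pos: [529.2, -231.3, 57.6]
tcp_rot: [2.628, 1.721, -0.0]
wrist_force: [0.6, 0.9, -0.7]
grip_width: 19.5
finger_force: 24.9
```

Emit:
play_rows:
  grip: [0.2,0.2,0.2,0.2]
  translation:
    - [0,0,0.0007]
    - [0,0,0.0005]
    - [0,0,0]
    - [0,0,0]
  twist:
    - [0,0,0]
    - [0,0,0]
    - [0,0,0]
    - [0,0,0]

```text
time_s: 10.75
ee_pos: [529.3, -231.4, 56.7]
tcp_rot: [2.628, 1.721, 0.0]
wrist_force: [-0.1, 0.1, 1.0]
grip_width: 19.3
finger_force: 24.9
```

Emit:
play_rows:
  grip: [0.35,0.5,0.5,0.5,0.5,0.5,0.5,0.5,0.5,0.5,0.5,0.5,0.5]
  translation:
    - [0,0,0]
    - [0,0,0]
    - [0,0,0]
    - [0,0,0]
    - [0,0,-0.01]
    - [0,0,-0.02]
    - [0,0,-0.03]
    - [0,0,-0.03]
    - [0,0,-0.03]
    - [0,0,-0.03]
    - [0,0,-0.015]
    - [0,0,0]
    - [0,0,0]
  twist:
    - [0,0,0]
    - [0,0,0]
    - [0,0,0]
    - [0,0,0]
    - [0,0,0]
    - [0,0,0]
    - [0,0,0]
    - [0,0,0]
    - [0,0,0]
    - [0,0,0]
    - [0,0,0]
    - [0,0,0]
    - [0,0,0]

```text
time_s: 12.05
ee_pos: [528.6, -231.2, 220.4]
tcp_rot: [-2.627, -1.721, 0.001]
wrist_force: [-0.1, 0.6, -0.5]
grip_width: 43.5
finger_force: 0.0
```

```bash
python3 - <<'E'
from h import *
img,P=cloud("wrist");x,y,z=P[...,0],P[...,1],P[...,2]
m=(abs(z-89.5)<4)&(np.hypot(x-529,y+231)<20);q=P[m];print(len(q),q.mean(0),cv2.minEnclosingCircle(q[:,:2].astype(np.float32)))
m=(abs(z-47.5)<2)&(abs(x-536)<60)&(abs(y+254)<80);print(np.median(z[m]))
go(563,261,200,np.pi-.067)
E
```

```text
515 [ 528.12760996 -231.0677287    89.20381816] ((527.8656005859375, -231.27435302734375), 10.079497337341309)
47.279675020872446
t 12.1 shift mm [ 465.  -164.7   20.1] twist [-0.002 -0.002 -1.915] yaw 1.16 j [ 0.82  0.2  -0.52  1.63  0.1   1.34 -0.13] p [ 528.3 -231.   219.7]
```

The punch is seated with its top at 89.2 mm, 41.9 mm above the plate, and centred near (528.7,-231.2). Now the mallet.

Emit:
play_rows:
  grip: [0.75,0.75,0.75,0.75,0.75,0.75,0.75,0.75,0.75,0.75,0.75,0.75]
  translation:
    - [0.03875,-0.0137,0]
    - [0.03875,-0.0137,0]
    - [0.03875,-0.0137,0]
    - [0.03875,-0.0137,0]
    - [0.03875,-0.0137,0]
    - [0.03875,-0.0137,0]
    - [0.03875,-0.0137,0]
    - [0.03875,-0.0137,0]
    - [0.03875,-0.0137,0.005]
    - [0.03875,-0.0137,0.005]
    - [0.03875,-0.0137,0.005]
    - [0.03875,-0.0137,0.005]
  twist:
    - [0,0,0]
    - [0,0,0]
    - [0,0,0]
    - [0,0,0]
    - [0,0,0]
    - [0,0,0]
    - [0,0,0]
    - [0,0,0]
    - [0,0,0]
    - [0,0,0]
    - [0,0,0]
    - [0,0,0]

```text
time_s: 13.3
ee_pos: [563.2, 261.7, 198.9]
tcp_rot: [-2.628, -1.721, 0.005]
wrist_force: [0.7, -0.3, 0.6]
grip_width: 65.0
finger_force: 0.0
```

Emit:
play_rows:
  grip: [0.75,0.75,0.75,0.75,0.75,0.75,0.75,0.75,0.75,0.75,0.75,0.75,0.75,0.75,0.75,0.75]
  translation:
    - [0,0,0]
    - [0,0,0]
    - [0,0,0]
    - [0,0,0]
    - [0,0,0]
    - [0,0,0]
    - [0,0,0]
    - [0,0,0]
    - [0,0,0]
    - [0,0,0]
    - [0,0,0]
    - [0,0,0]
    - [0,0,0]
    - [0,0,0]
    - [0,0,0]
    - [0,0,0]
  twist:
    - [0,0,-0.137]
    - [0,0,-0.137]
    - [0,0,-0.137]
    - [0,0,-0.137]
    - [0,0,-0.137]
    - [0,0,-0.137]
    - [0,0,-0.137]
    - [0,0,-0.137]
    - [0,0,-0.137]
    - [0,0,-0.137]
    - [0,0,-0.137]
    - [0,0,-0.137]
    - [0,0,-0.137]
    - [0,0,-0.137]
    - [0,0,0]
    - [0,0,0]

```text
time_s: 14.9
ee_pos: [563.6, 260.4, 199.9]
tcp_rot: [-0.105, -3.138, 0.001]
wrist_force: [0.7, -0.4, 0.0]
grip_width: 65.1
finger_force: 0.0
```

```bash
python3 - <<'E'
from h import *
img,P=cloud("wrist");save("w4",img);x,y,z=P[...,0],P[...,1],P[...,2]
m=(abs(z-55)<3)&(np.hypot(x-563,y-261)<35);q=P[m];print(len(q),q.mean(0),cv2.minEnclosingCircle(q[:,:2].astype(np.float32)))
m=(abs(z-38)<4)&(x>400)&(x<535)&(abs(y-268)<30);q=P[m];print("handle",len(q),q.mean(0),cv2.fitLine(q[:,:2].astype(np.float32),cv2.DIST_HUBER,0,.01,.01).ravel())
go(563,261,200,np.pi-.067)
E
```

```text
1677 [559.97017292 261.01909304  55.78901918] ((560.5684814453125, 260.8537902832031), 18.99319839477539)
handle 3538 [471.55819577 267.00881086  38.63530361] [ 9.973122e-01 -7.326911e-02  4.724583e+02  2.669526e+02]
t 14.95 shift mm [0.8 0.5 0.3] twist [-0.001 -0.002  0.001] yaw 3.075 j [ 0.38  0.52 -1.16  1.53  0.48  1.41  0.69] p [563.8 260.4 200.3]
```

View pics/w4.png

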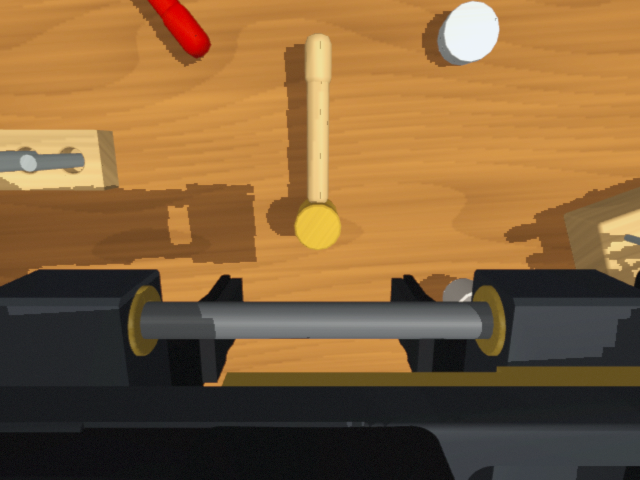

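The wrist view shows the brass mallet, head at (227,318) and handle up to (40,318), with nothing in the way of the fingers. The look-alikes are elsewhere. I'll grip it by the head, which is close to its centre of mass.

Emit:
play_rows:
  grip: [0.75,0.75,0.75,0.75,0.75,0.75,0.75,0.75,0.75,0.75,0.75,0.75,0.75,0.75]
  translation:
    - [0.0033,0.0006,0.02]
    - [0,0,0.03]
    - [0,0,0.03]
    - [0,0,0.03]
    - [0,0,0.025]
    - [0,0,0.02]
    - [0,0,0.012]
    - [0,0,0.006]
    - [0,0,0.005]
    - [0,0,0]
    - [0,0,0]
    - [0,0,0]
    - [0,0,0]
    - [0,0,0]
  twist:
    - [0,0,0.007]
    - [0,0,0]
    - [0,0,0]
    - [0,0,0]
    - [0,0,0]
    - [0,0,0]
    - [0,0,0]
    - [0,0,0]
    - [0,0,0]
    - [0,0,0]
    - [0,0,0]
    - [0,0,0]
    - [0,0,0]
    - [0,0,0]

```text
time_s: 16.35
ee_pos: [561.1, 261.5, 23.7]
tcp_rot: [0.111, 3.139, 0.0]
wrist_force: [-0.2, -0.4, 0.2]
grip_width: 65.4
finger_force: 0.0
```

```bash
python3 - <<'E'
from h import *
go(560.5,261,22,np.pi-.073)
E
```

```text
t 16.35 shift mm [ 0.6 -0.5  1.7] twist [0.    0.001 0.002] yaw 3.071 j [ 0.3   0.67 -1.03  1.71  0.63  1.13  0.58] p [561.1 261.5  23.7]
```

Emit:
play_rows:
  grip: [0.75,0.3,0.3,0.3,0.3,0.3,0.3,0.3,0.3,0.3]
  translation:
    - [0.0006,-0.0005,0.0015]
    - [0,0,0]
    - [0,0,0]
    - [0,0,0]
    - [0,0,0]
    - [0,0,0]
    - [0,0,0]
    - [0,0,0]
    - [0,0,0]
    - [0,0,0]
  twist:
    - [0,0,0]
    - [0,0,0]
    - [0,0,0]
    - [0,0,0]
    - [0,0,0]
    - [0,0,0]
    - [0,0,0]
    - [0,0,0]
    - [0,0,0]
    - [0,0,0]
  grip_force: 50

```text
time_s: 17.35
ee_pos: [560.3, 261.2, 21.8]
tcp_rot: [0.111, 3.14, 0.0]
wrist_force: [0.0, 2.3, -1.1]
grip_width: 35.9
finger_force: 50.0
```

```bash
cat >> h.py <<'E'
def mallet():
    s=status.read_state();A=R.from_rotvec(s["tcp_rot"]).as_matrix();p=np.array(s["ee_pos"])
    img,P=cloud("wrist");Q=(P-p)@A
    m=(Q[...,0]>28)&(Q[...,0]<100)&(abs(Q[...,1])<4)&(Q[...,2]>-30)&(Q[...,2]<5)
    q=Q[m];c=np.polyfit(q[:,0],q[:,2],1);m=(Q[...,0]>28)&(Q[...,0]<100)&(abs(Q[...,1])<11)&(Q[...,2]>-25)&(Q[...,2]<10);w=Q[m];d=np.polyfit(w[:,0],w[:,1],1)
    print("handle slope z/x",c.round(4),"y/x",d.round(4),len(q),"grip",s["grip_width"],"F",np.round(s["wrist_force"],1),"pos",p.round(1),"rot",np.round(A[:,2],4))
    return img
E
python3 - <<'E'
from h import *
mallet()
E
```

```text
handle slope z/x [ 2.40000e-03 -1.73241e+01] y/x [-0.0011 -0.5193] 4471 grip 35.885679513251276 F [ 0.   2.3 -1.1] pos [560.3 261.2  21.8] rot [ 1.e-04  3.e-04 -1.e+00]
```

Emit:
play_rows:
  grip: [0.3,0.3,0.3,0.3,0.3,0.3,0.3]
  translation:
    - [0,0,-0.003]
    - [0,0,-0.006]
    - [0,0,-0.008]
    - [0,0,-0.008]
    - [0,0,0]
    - [0,0,0]
    - [0,0,0]
  twist:
    - [0,0,0]
    - [0,0,0]
    - [0,0,0]
    - [0,0,0]
    - [0,0,0]
    - [0,0,0]
    - [0,0,0]

```text
time_s: 18.1
ee_pos: [560.1, 260.7, 46.5]
tcp_rot: [-0.111, -3.139, 0.001]
wrist_force: [-0.5, 0.3, -5.4]
grip_width: 35.8
finger_force: 50.0
```

```bash
python3 - <<'E'
from h import *
mallet()
E
```

```text
handle slope z/x [ 2.90000e-03 -1.70792e+01] y/x [-0.001  -0.5688] 4457 grip 35.83915664338798 F [-0.5  0.3 -5.4] pos [560.1 260.7  46.5] rot [-4.e-04 -5.e-04 -1.e+00]
```

The mallet is lifted, level and not slipping. I'll raise it, then carry it across.

Emit:
play_rows:
  grip: [0.3,0.3,0.3,0.3,0.3,0.3,0.3,0.3,0.3]
  translation:
    - [0,0,-0.01]
    - [0,0,-0.02]
    - [0,0,-0.025]
    - [0,0,-0.03]
    - [0,0,-0.03]
    - [0,0,-0.02]
    - [0,0,-0.015]
    - [0,0,0]
    - [0,0,0]
  twist:
    - [0,0,0]
    - [0,0,0]
    - [0,0,0]
    - [0,0,0]
    - [0,0,0]
    - [0,0,0]
    - [0,0,0]
    - [0,0,0]
    - [0,0,0]

```text
time_s: 19.05
ee_pos: [560.0, 260.7, 196.2]
tcp_rot: [-0.111, -3.139, 0.001]
wrist_force: [0.1, 0.7, -4.6]
grip_width: 35.7
finger_force: 50.0
```

Emit:
play_rows:
  grip: [0.3,0.3,0.3,0.3,0.3,0.3,0.3,0.3,0.3,0.3,0.3,0.3,0.3,0.3,0.3,0.3,0.3,0.3,0.3,0.3]
  translation:
    - [0,-0.008,0]
    - [0,-0.016,0]
    - [-0.0003,-0.024,0]
    - [-0.0003,-0.03,0]
    - [-0.0003,-0.03,0]
    - [-0.0003,-0.03,0]
    - [-0.0003,-0.03,0]
    - [-0.0003,-0.03,0]
    - [-0.0003,-0.03,0]
    - [-0.0003,-0.03,0]
    - [-0.0003,-0.03,0]
    - [-0.0003,-0.03,0]
    - [-0.0003,-0.03,0]
    - [-0.0003,-0.03,0]
    - [-0.0003,-0.03,0]
    - [-0.0003,-0.03,0]
    - [-0.0003,-0.026,0]
    - [-0.0003,-0.018,0]
    - [-0.0003,-0.008,0]
    - [0,-0.003,0]
  twist:
    - [0,0,0]
    - [0,0,0]
    - [0,0,0]
    - [0,0,0]
    - [0,0,0]
    - [0,0,0]
    - [0,0,0]
    - [0,0,0]
    - [0,0,0]
    - [0,0,0]
    - [0,0,0]
    - [0,0,0]
    - [0,0,0]
    - [0,0,0]
    - [0,0,0]
    - [0,0,0]
    - [0,0,0]
    - [0,0,0]
    - [0,0,0]
    - [0,0,0]

```text
time_s: 21.05
ee_pos: [530.1, -231.3, 196.3]
tcp_rot: [-0.112, -3.139, -0.002]
wrist_force: [0.2, 0.3, -4.8]
grip_width: 36.0
finger_force: 50.0
```

Emit:
play_rows:
  grip: [0.3,0.3,0.3,0.3]
  translation:
    - [0,0,0]
    - [0,0,0]
    - [0,0,0]
    - [0,0,0]
  twist:
    - [0,0,0]
    - [0,0,0]
    - [0,0,0]
    - [0,0,0]

```text
time_s: 21.45
ee_pos: [530.7, -230.1, 197.0]
tcp_rot: [0.109, 3.14, -0.0]
wrist_force: [0.2, 0.1, -5.2]
grip_width: 36.0
finger_force: 50.0
```

```bash
python3 - <<'E'
from h import *
mallet();go(528.9,-231.3,121.5,np.pi-.073)
E
```

```text
handle slope z/x [ 3.20000e-03 -1.71505e+01] y/x [ 0.     -0.8172] 4437 grip 36.02140640689511 F [ 0.2  0.1 -5.2] pos [ 530.7 -230.1  197. ] rot [ 1.e-04 -3.e-04 -1.e+00]
t 21.5 shift mm [ 1.7 -1.  75.5] twist [-0.     0.     0.003] yaw 3.072 j [ 1.32  0.42 -1.2   1.64  0.4   1.36  1.57] p [ 530.7 -230.4  197. ]
```

Emit:
play_rows:
  grip: [0.3,0.3,0.3,0.3,0.3,0.3,0.3,0.3]
  translation:
    - [0.0017,-0.001,0.005]
    - [0,0,0.01]
    - [0,0,0.015]
    - [0,0,0.015]
    - [0,0,0.008]
    - [0,0,0.004]
    - [0,0,0]
    - [0,0,0]
  twist:
    - [0,0,0.003]
    - [0,0,0]
    - [0,0,0]
    - [0,0,0]
    - [0,0,0]
    - [0,0,0]
    - [0,0,0]
    - [0,0,0]

```text
time_s: 22.3
ee_pos: [529.2, -231.9, 140.2]
tcp_rot: [0.116, 3.139, -0.0]
wrist_force: [0.4, 0.5, -4.7]
grip_width: 36.2
finger_force: 50.0
```

```bash
python3 - <<'E'
from h import *
go(528.9,-231.3,121.5,np.pi-.073)
go(528.9,-231.3,121.5,np.pi-.073)
E
```

```text
t 22.3 shift mm [ 0.3  0.6 18.7] twist [-0.     0.001 -0.001] yaw 3.068 j [ 1.3   0.46 -1.16  1.71  0.45  1.26  1.53] p [ 529.2 -231.9  140.2]
t 22.3 shift mm [ 0.3  0.6 18.7] twist [-0.     0.001 -0.001] yaw 3.068 j [ 1.3   0.46 -1.16  1.71  0.45  1.26  1.53] p [ 529.2 -231.9  140.2]
```

Emit:
play_rows:
  grip: [0.3,0.3,0.3,0.3,0.3,0.3,0.3,0.3]
  translation:
    - [0.0003,0.0005,0.004]
    - [0,0,0.005]
    - [0,0,0.004]
    - [0,0,0.003]
    - [0,0,0.0015]
    - [0,0,0.001]
    - [0,0,0]
    - [0,0,0]
  twist:
    - [0,0,0]
    - [0,0,0]
    - [0,0,0]
    - [0,0,0]
    - [0,0,0]
    - [0,0,0]
    - [0,0,0]
    - [0,0,0]

```text
time_s: 23.1
ee_pos: [528.6, -231.4, 121.5]
tcp_rot: [0.116, 3.139, -0.0]
wrist_force: [0.4, -0.4, -4.9]
grip_width: 35.8
finger_force: 50.0
```

```bash
python3 - <<'E'
from h import *
mallet();go(528.9,-231.3,121.5,np.pi-.073)
for c,(a,b) in {"scene":((170,250),(150,270)),"side":((140,220),(320,440))}.items():
    img,P=cloud(c);x,y,z=P[...,0],P[...,1],P[...,2]
    m=(np.hypot(x-529,y+231)<35)
    for nm,lo,hi in[("punch",60,86),("head",102,152)]:
        q=P[m&(z>lo)&(z<hi)&(np.hypot(x-529,y+231)<(16 if lo==60 else 24))]
        if len(q)>9:
            f=lambda w:np.hypot(q[:,0]-w[0],q[:,1]-w[1])-(10 if lo==60 else 19)
            from scipy.optimize import least_squares
            print(c,nm,len(q),least_squares(f,[529,-231],loss="soft_l1").x.round(1),q[:,2].min().round(1),q[:,2].max().round(1))
    np.save(c+"_f",cv2.resize(img[a[0]:a[1],b[0]:b[1]],(390,260),interpolation=2))
save("fin",np.hstack([np.load("scene_f.npy"),np.load("side_f.npy")]))
E
```

```text
handle slope z/x [ 3.00000e-03 -1.72263e+01] y/x [-1.000e-04 -5.964e-01] 4467 grip 35.79579471752863 F [ 0.4 -0.4 -4.9] pos [ 528.6 -231.4  121.5] rot [ 2.e-04 -1.e-04 -1.e+00]
t 23.15 shift mm [-0.3  0.2 -0. ] twist [-0.     0.    -0.001] yaw 3.068 j [ 1.28  0.48 -1.15  1.73  0.46  1.23  1.52] p [ 528.6 -231.5  121.5]
scene punch 73 [ 531.6 -230.7] 60.2 85.4
scene head 269 [ 531.1 -231.6] 102.0 151.9
side punch 64 [ 528.5 -233.2] 61.2 85.9
side head 175 [ 529.6 -233.7] 102.3 151.7
```

View pics/fin.png

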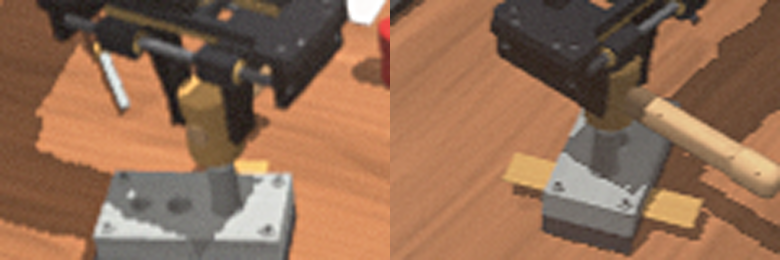

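Both crops show the mallet head level over the seated punch, with its lower face about 10 mm above it and centred to within about 1 mm. I'll hold still briefly, then hand in.

Emit:
play_rows:
  grip: [0.3,0.3,0.3,0.3,0.3]
  translation:
    - [0,0,0]
    - [0,0,0]
    - [0,0,0]
    - [0,0,0]
    - [0,0,0]
  twist:
    - [0,0,0]
    - [0,0,0]
    - [0,0,0]
    - [0,0,0]
    - [0,0,0]

```text
time_s: 23.75
ee_pos: [528.5, -231.5, 121.3]
tcp_rot: [0.116, 3.139, -0.0]
wrist_force: [0.2, -0.3, -5.3]
grip_width: 35.8
finger_force: 50.0
```

```bash
python3 -c "
from workcell import finish_job
print(finish_job())"
```

```text
the job is handed in; nothing more can be done
None
```

The job is handed in at about 24 s: the thickest punch is seated in the cutter's largest hole and released, and the brass mallet, gripped by its head, is held level about 10 mm above it, centred to within about 1 mm by the cameras.

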